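# Close up the tray stack on the bench lift and set the lift to float

## Task

Put the blue component tray squarely on the black one that stands on the raised bench lift, then the white lid on the blue tray, each turned so that its cut corner lies over the cut corner below and its skirt drops fully over the raised block, set down gently rather than dropped. Then push the lift's red-handled lever away through its stiff ridge until it snaps into the float notch at the orange end of the rails, so that the platform sinks to its stop with the stack standing on it. Do not put the lever into float before the stack is complete, keep the stack in the middle of the platform, and do not shift the other things on the desk.

Things in the scene. Friction and masses are not known exactly. Their poses are not given: they have to be found in the camera images.
- base_center (a point): black component tray, loose on the lift's platform (0.14 kg): 96 mm (its x) x 60 mm, the +x,+y corner cut off by a 16 mm 45-degree chamfer, 26 mm high; point: centre, 13 mm above its underside, z up. Underside up: hollow skirt 10 mm deep, full deck from 10 to 18 mm, raised block (84 x 48 mm, outline 6 mm in all round) to 26 mm. A seated tray's skirt rests on the deck, 18 mm higher, same yaw
- tray_center (a point): blue component tray on the desk (about 0.12 kg), same make and sizes as the black one: 96 mm (its x) x 60 mm, the +x,+y corner cut off by a 16 mm 45-degree chamfer, 26 mm high. Grip it across the 60 mm width, on the sides 0 to 18 mm above its underside. Point: centre, 13 mm above its underside; seated, it is 18 mm above base_center. Its skirt cavity (88 x 52 mm) has 2 mm play on every side over the block below
- lid_center (a point): white lid on the desk (about 0.09 kg): 96 mm (its x) x 60 mm, the +x,+y corner cut off by a 16 mm 45-degree chamfer, 18 mm high, flat top, same hollow skirt and cavity as the trays; grip it across the 60 mm width. Point: centre, 9 mm above its underside; seated on the blue tray, it is 14 mm above tray_center
- base_key (a point): middle of the black tray's cut corner: 40 mm along x, 22 mm along y from the tray's centre, 14 mm above its underside
- tray_key (a point): middle of the blue tray's cut corner: 40 mm along x, 22 mm along y from the tray's centre, 14 mm above its underside
- lid_key (a point): middle of the lid's cut corner: 40 mm along x, 22 mm along y from the lid's centre, 14 mm above its underside
- platform_top (a point): centre of the top of the lift's platform (140 x 92 mm, metal with a light grey mat), 112 mm above the desk while raised; its axes are the lift's: x is the way the lever is pushed (away from the robot), y points to the lever's side. The lift (blue body, 200 x 150 mm foot) is bolted down
- platform (a joint): how far the platform has sunk: 0 raised, 0.035 m on its stop. It is held up until the lever is in float, then sinks by itself in about a second
- lever (a joint): lever angle, grows as it is pushed along the lift's +x. Up to 0.23 rad it stays where it is left and takes about 3 N at the handle; there it meets a sprung ridge that takes about 10 N and tends to push it back; past 0.47 it snaps on by itself into the float notch and stays there, between 0.62 and the hard stop at 0.68
- lever_grip (a point): middle of the red cross handle, a round bar 22 mm thick, 52 mm long along the lift's y, 130 mm from the pivot. The pivot line runs along the lift's y, 35 mm above the desk, at the platform's middle in x; the handle is 135 mm to its +y side. It leans 0.32 rad towards -x at lever angle 0 and 0.32 rad towards +x at 0.64, 41 mm past the pivot; steel rod 12 mm thick below it
- mouse: grey computer mouse, 100 x 58 x 26 mm, leave alone; origin at the centre of its underside
- switch: white network switch, 70 x 110 x 26 mm, leave alone; origin at the centre of its underside
- mug: blue mug, 80 mm across, 90 mm high, leave alone; origin at the centre of its underside
- drive: bare hard drive, 147 x 101 x 24 mm, leave alone; origin at the centre of its underside
- microphone: black hand microphone, 90 x 65 x 30 mm, leave alone; origin at the centre of its underside
- screwdriver: screwdriver, leave alone; origin under its middle
There are look-alikes about, which are no part of the job. What is shaped like the part that bears base_center but brown or yellow is not meant.

How it is judged:
By the outcome, as a careful person would: the job done as asked, in the order asked, and still so for the second after the job is handed in, with the robot touching nothing.
It also fails if it takes over 69 s, if anything falls off the work surface, if the arm or the gripper's body presses on something with over 40 N, if the wrist force passes 120 N, or if a joint passes its speed limit or range.

## Robot

A 6-joint arm with a two-finger parallel gripper is mounted at the origin on the work surface. World frame = base frame: x ahead of the robot, y to its left, z up, the work surface at z = 0. Lengths are in m, angles in rad, forces in N, time in s.
With the tool pointing down it reaches from about 0.35 to 0.85 m from the base axis. Payload 8.1 kg.
Tool frame: the origin (TCP) lies between the finger pads; the fingertips stand 11 mm ahead of it and the grasp point (between the pads) lies 8 mm behind it (robot.tips_ahead is the distance from the TCP to the fingertips, in m); z points along the fingers, y is the line along which they close (so a half turn about z gives the same grasp; the last joint's range is limited). The gripper opens to 93 mm and grips with 3 to 60 N. Pads are 15 mm wide; open, the fingers measure 128 mm over their backs; the gripper's body (75 mm by 188 mm) begins 65 mm behind the grasp point.
Start: joints at [-1.213, 0.13, 1.488, -0, 1.523, -0.085], TCP at [0.257, -0.542, 0.205] pointing down, gripper open.
Joint ranges: [-2.96, 2.96], [-0.89, 2.26], [0.02, 2.5], [-1.34, 4.48], [0, 2.73], [-2.66, 2.66]. Speed limits (rad/s): [2.39, 2.39, 2.79, 3.14, 3.14, 3.14].

## Interface

Orientations are given as a rotation vector (axis times angle).
In Python, from plant import robot gives the robot as it stands. The module is installed in compiled form; this text tells all that it offers.
- The arm moves only by the tool move_arm, never from a script. Its argument "deltas" is one flat list of numbers, 7 for each row, row after row: the shift along the tool's x, y, z in m, then the turn, a rotation vector about the tool's x, y, z in rad, then the opening, from 0 (shut) to 1 (fully open). A call has 1 to 12 rows; each row is the pose to reach, as a shift and turn from the pose commanded when the call began, along the tool's axes at that moment; what a row does not reach only later rows make up. A row lasts 1/8 s, in which the tool goes at most 62.5 mm and 10.7 degrees, less where a joint would pass 70% of its speed; a pose out of reach is approached as far as the arm can. A call with a gripper value outside its range is refused whole. The fingers move at their own pace and stop on an object; "squeeze" is the grip in N (left out, the last holds). Time passes only in rows, so rows that repeat a pose let the fingers close. It gives the time, the measured TCP pose, the force, the opening and the grip force at its end, in the units of the state.
- robot.read_state(): the state, without advancing time (a new reading comes with each control period).
- robot.read_camera(name): name is "scene" or "top" or "wrist"; returns (picture, depth): 480x640x3 uint8, red, green, blue; 480x640 float32, m along the optical axis (not along the pixel's ray), 0 where there is no reading.
- robot.camera_model(name): a dict with "K" (3x3 intrinsics, pixels), "R" (3x3) and "t" (3): a world point X has camera coordinates R X + t; the wrist camera has in their place "tool_from_camera" (4x4, takes a point from camera to tool coordinates, whose origin is the TCP and whose axes are the flange's). Camera axes: x right, y down, z forward; pixel columns grow to the right and rows downward; lengths in m; the calibration is good to about 2 mm. A picture is of the moment at which its call begins: read the wrist's pose just before it. camera_model takes no time and is no camera call.
- robot.close_job(): hands the job in; it is judged then, once.
Trained networks look in the newest picture that a camera, given by its name, has taken for a name from the list of things; names that differ only in an ending like _2 or _b are one class to them, and where a whole thing is asked for, a point or a joint stands for the part that bears it (a point fixed in the world has none). Each returns a list of dicts, best first, with "confidence" (0 to 1); they miss things now and then, are a little off and sometimes report something else, mostly with a low value. They report only what shows in the picture. A call takes as long as a camera call. They do not tell look-alikes from the thing itself.
- robot.recognise(camera, label): "uv" ([column, row] in pixels, amid what is visible of it).
The state is a dict: "t": time; "q": joint angles; "dq": joint speeds; "joint_torque": joint torques, N m; "tool_pos": TCP position; "orientation": TCP orientation; "force": force on the tool from outside, world axes, zero at the start; "wrist_torque": the same for the moment, N m; "opening": finger opening in m; "gripper_force": force on a finger pad.
Only numpy, scipy, OpenCV 4.12 (cv2) and the standard library are available. Lean on these libraries where they do the work, as an engineer would, in place of code of your own. Each camera call takes 0.05 s, during which the arm holds its last target. There are 200 camera calls.

## Working session

There is one attempt and no reset: what is moved stays moved. The work goes in short steps, Python scripts to look and compute and a tool call to move; the robot and the scene stay as the last step left them, time stands still between calls to the robot, and variables do not carry over. Pictures are saved under pics/ and viewed, at most 10 in all, crops included, and the job is handed in when it is done.

Besides the shell and the picture viewer there is one more tool, called after "Call:" as a command line: name --argument value ..., lists and objects as JSON in quotes. move_arm: Moves the arm, as the interface text tells. Its arguments: {"type":"object","properties":{"deltas":{"type":"array","items":{"type":"number"}},"squeeze":{"type":"number"}},"required":["deltas"]}

```bash
mkdir -p pics; cat > h.py <<'E'
import numpy as np, cv2
from scipy.spatial.transform import Rotation as Ro
from plant import robot
def T():
    s=robot.read_state(); M=np.eye(4); M[:3,:3]=Ro.from_rotvec(s['orientation']).as_matrix(); M[:3,3]=s['tool_pos']; return M
def cam2world(name,M=None):
    c=robot.camera_model(name); K=np.array(c['K'])
    if name=='wrist': W=M@np.array(c['tool_from_camera'])
    else:
        W=np.eye(4); R=np.array(c['R']); W[:3,:3]=R.T; W[:3,3]=-R.T@np.array(c['t'])
    return K,W
def cloud(d,K,W):
    v,u=np.mgrid[:480,:640]
    P=np.stack([(u-K[0,2])/K[0,0]*d,(v-K[1,2])/K[1,1]*d,d],-1)
    X=P@W[:3,:3].T+W[:3,3]; X[d<=0]=np.nan; return X
def shot(name):
    M=T(); p,d=robot.read_camera(name); K,W=cam2world(name,M); return p,d,cloud(d,K,W)
def save(n,p): cv2.imwrite('pics/'+n,cv2.cvtColor(np.ascontiguousarray(p),cv2.COLOR_RGB2BGR))
E
python3 - <<'E'
from h import *
print(robot.read_state())
for n in ('scene','top'):
    p,d,X=shot(n); save(n+'1.png',p); np.savez(n+'1.npz',p=p,d=d,X=X)
    for l in ['base_center','tray_center','lid_center','base_key','tray_key','lid_key','platform_top','lever_grip','mouse','switch','mug','drive','microphone','screwdriver']:
        r=robot.recognise(n,l)
        print(n,l,[(np.round(q['uv']).astype(int).tolist(),round(q['confidence'],2),np.round(X[int(q['uv'][1]),int(q['uv'][0])],3).tolist()) for q in r[:4]])
E
```

```text
{'t': 0.0, 'q': array([-1.21336427e+00,  1.31158836e-01,  1.48926105e+00, -5.57732159e-06,
        1.52297303e+00, -8.54072117e-02]), 'dq': array([ 0.0012837 ,  0.00120754,  0.00119659,  0.00043957,  0.00076502,
       -0.00174127]), 'joint_torque': array([-1.92729880e-03, -5.59844041e+01, -4.91756916e+01,  7.68380868e-02,
        3.53476766e-02, -1.61174830e-04]), 'tool_pos': array([ 0.25691531, -0.54157302,  0.20419886]), 'orientation': array([-3.06315641e+00, -6.89549174e-01,  3.91884087e-04]), 'force': array([-0.22940922, -0.54680698, -0.0900484 ]), 'wrist_torque': array([ 0.04592686, -0.03629802,  0.07078056]), 'gripper_force': 0.0, 'opening': 0.09291022723010332}
scene base_center [([294, 192], 0.97, [0.332, 0.102, 0.028]), ([322, 292], 0.94, [0.576, -0.058, 0.03]), ([265, 256], 0.94, [0.409, -0.076, 0.025]), ([358, 206], 0.66, [0.527, 0.121, 0.137])]
scene tray_center [([234, 305], 0.89, [0.449, -0.215, 0.025])]
scene lid_center [([283, 371], 0.66, [0.635, -0.249, 0.018])]
scene base_key [([292, 195], 0.94, [0.334, 0.092, 0.028]), ([161, 341], 0.68, [0.392, -0.384, 0.029]), ([
[... 1467 characters left out ...]
-0.204, 0.028])]
top lid_key [([425, 205], 0.76, [0.634, -0.238, 0.016]), ([279, 246], 0.42, [0.533, 0.123, 0.144])]
top platform_top [([284, 226], 0.56, [0.579, 0.115, 0.129]), ([502, 219], 0.48, [0.593, -0.431, 0.022])]
top lever_grip [([224, 248], 0.56, [0.528, 0.245, 0.172])]
top mouse []
top switch [([240, 171], 0.89, [0.73, 0.232, 0.028])]
top mug [([161, 221], 0.57, [0.608, 0.444, 0.009])]
top drive [([329, 150], 0.62, [0.783, 0.006, 0.026]), ([278, 247], 0.53, [0.529, 0.129, 0.139]), ([293, 242], 0.44, [0.541, 0.093, 0.11]), ([481, 293], 0.18, [0.41, -0.369, 0.027])]
top microphone [([166, 295], 0.63, [0.421, 0.422, 0.031])]
top screwdriver [([502, 224], 0.91, [0.58, -0.429, 0.026])]
```

View pics/scene1.png

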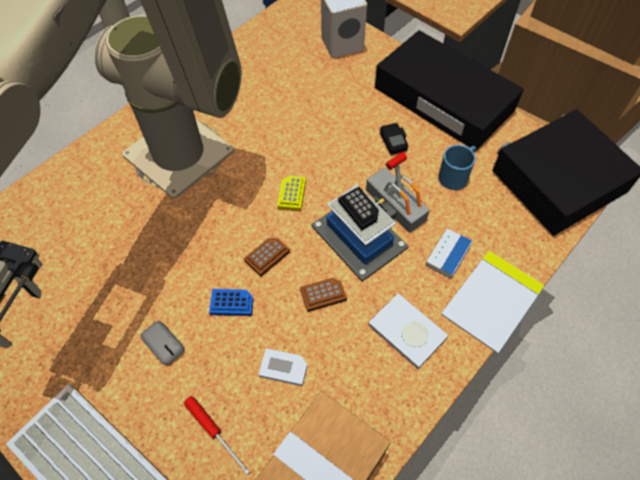

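View pics/top1.png

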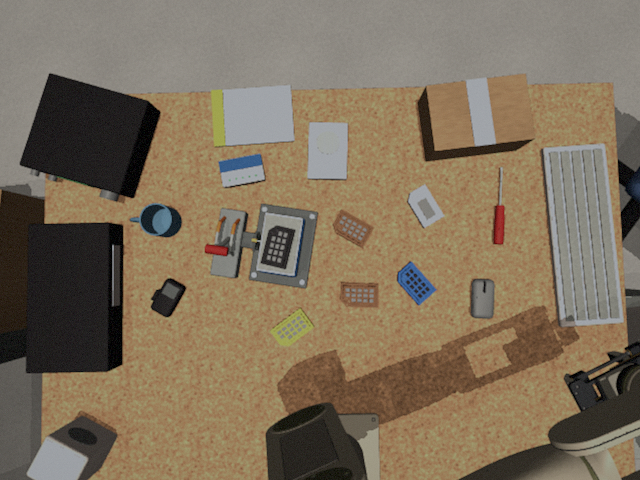

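The black tray on the lift at scene (358,206) / top (278,247) is the base. Its look-alikes are yellow at top (293,328) and brown at top (358,293) and (352,230). The blue tray is at top (415,283) and the white lid at top (427,207).

```bash
cat >> h.py <<'E'
def pose(x,y,z,yaw):
    "tool down; yaw = world angle of the tool's x axis"
    M=np.eye(4); M[:3,:3]=Ro.from_euler('z',yaw).as_matrix()@np.diag([1,-1,-1.]); M[:3,3]=[x,y,z]; return M
def delta(A,B):
    D=np.linalg.inv(A)@B; return np.round(np.r_[D[:3,3],Ro.from_matrix(D[:3,:3]).as_rotvec()],4).tolist()
def yaw(M): return np.arctan2(M[1,0],M[0,0])
E
python3 - <<'E'
from h import *
c=robot.camera_model('wrist'); print(np.round(c['K'],1), np.round(c['tool_from_camera'],3))
M=T(); print(np.round(M,3),yaw(M))
tc=np.array(c['tool_from_camera'])
p,d=cv2.imread('pics/top1.png'),np.load('top1.npz'); 
save('crop1.png',cv2.resize(d['p'][180:360,190:460],None,fx=2.9,fy=2.9,interpolation=cv2.INTER_CUBIC))
for y in (yaw(M),0,-1.2):
  print(y,delta(M,pose(0.5,-0.22,0.33,y)))
E
```

```text
[[415.7   0.  320.2]
 [  0.  415.7 249.4]
 [  0.    0.    1. ]] [[ 0.    -0.956 -0.293  0.082]
 [ 1.     0.     0.001 -0.   ]
 [-0.    -0.293  0.956 -0.178]
 [ 0.     0.     0.     1.   ]]
[[ 0.904  0.428 -0.     0.257]
 [ 0.428 -0.904 -0.    -0.542]
 [-0.     0.    -1.     0.205]
 [ 0.     0.     0.     1.   ]] 0.44279908040498556
0.44279908040498556 [0.3575, -0.187, -0.1248, 0.0, 0.0, 0.0]
0 [0.3575, -0.187, -0.1248, 0.0, 0.0, 0.4428]
-1.2 [0.3575, -0.187, -0.1248, 0.0, 0.0, 1.6428]
```

View pics/crop1.png

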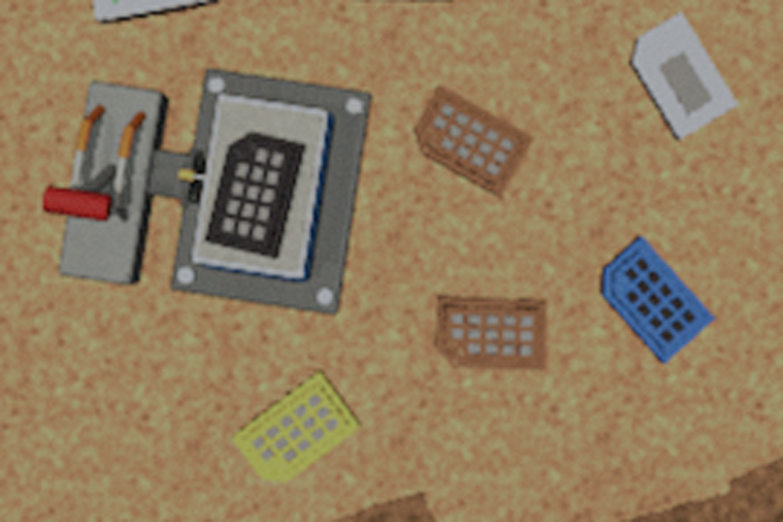

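The crop confirms it: the black tray at crop (255,195) sits on the grey mat of the lift, with its cut corner upper left, so yaw is about -10°. The blue tray at (657,300) has yaw about +40° and the lid at (685,77) about +30°. Yellow (297,427) and brown (473,140), (490,333) are excluded by colour and by lying on the desk.

Call:
move_arm --deltas '[0.03,-0.013,-0.01,0,0,0,1,0.085,-0.036,-0.02,0,0,0,1,0.14,-0.06,-0.02,0,0,-0.05,1,0.2,-0.085,-0.02,0,0,-0.1,1,0.255,-0.11,-0.02,0,0,-0.15,1,0.31,-0.132,-0.02,0,0,-0.157,1,0.36,-0.154,-0.02,0,0,-0.157,1,0.393,-0.168,-0.02,0,0,-0.157,1,0.393,-0.168,-0.02,0,0,-0.157,1,0.393,-0.168,-0.02,0,0,-0.157,1]'

```text
t: 2.75
tool_pos: [0.5399, -0.2223, 0.2252]
orientation: [3.001, 0.928, -0.001]
force: [-0.6, 0.1, 0.4]
opening: 0.093
gripper_force: 0.0
```

```bash
cat >> h.py <<'E'
from scipy.optimize import minimize
def chamf(a,b,c,z):
    return np.array([[-a,-b,z],[a,-b,z],[a,b-c,z],[a-c,b,z],[-a,b,z]])
TRAY=[np.r_[chamf(.048,.03,.016,-.013),chamf(.048,.03,.016,.005)],np.r_[chamf(.042,.024,.0125,.005),chamf(.042,.024,.0125,.013)]]
LID=[np.r_[chamf(.048,.03,.016,-.009),chamf(.048,.03,.016,.009)]]
def sil(model,x,K,W):
    """soft silhouette in the image (4x supersampled)"""
    m=np.zeros((960*2,640*2*2//1),np.uint8) if False else np.zeros((1920,2560),np.uint8)
    R=Ro.from_euler('z',x[3]).as_matrix()
    for h in model:
        X=(h@R.T+x[:3]-W[:3,3])@W[:3,:3]
        uv=X[:,:2]/X[:,2:]*[K[0,0],K[1,1]]+[K[0,2],K[1,2]]
        hull=cv2.convexHull(((uv+.5)*4-.5).astype(np.float32))
        cv2.fillConvexPoly(m,np.round(hull*16).astype(np.int32),255,shift=4)
    return cv2.resize(m,(640,480),interpolation=cv2.INTER_AREA)/255.
def fit(model,views,x0,fixz=None):
    "views: list of (mask,K,W,roi weight mask)"
    def f(v):
        x=np.r_[v[:2],v[2] if fixz is None else fixz,v[-1]]; e=0
        for m,K,W in views:
            s=sil(model,x,K,W); e+=np.abs(s-m).sum()/m.sum()
        return e
    v0=np.array(x0 if fixz is None else [x0[0],x0[1],x0[3]],float)
    st=np.eye(len(v0))*(.006); st[-1,-1]=.12
    sim=np.r_[[v0],v0+st]; 
    r=minimize(f,v0,method='Nelder-Mead',options=dict(initial_simplex=sim,xatol=1e-4,fatol=1e-4,maxfev=250))
    r=minimize(f,r.x,method='Nelder-Mead',options=dict(initial_simplex=np.r_[[r.x],r.x+st*.4],xatol=5e-5,fatol=5e-5,maxfev=250))
    return r.x,r.fun
def solid(m,ker=7):
    "largest blob, holes filled"
    m=cv2.morphologyEx(m.astype(np.uint8)*255,cv2.MORPH_OPEN,np.ones((3,3)))
    cs,_=cv2.findContours(m,cv2.RETR_EXTERNAL,cv2.CHAIN_APPROX_NONE); o=np.zeros_like(m)
    cv2.drawContours(o,[max(cs,key=cv2.contourArea)],-1,255,-1); return o/255.
E
python3 - <<'E'
from h import *
M=T(); print(np.round(M[:3,3],4),yaw(M)); p,d,X=shot('wrist'); save('w1.png',p); np.savez('w1.npz',p=p,d=d,M=M,X=X)
for l in ['tray_center','tray_key','lid_center','lid_key']:
    print(l,[(np.round(q['uv']).tolist(),round(q['confidence'],2),np.round(X[int(q['uv'][1]),int(q['uv'][0])],3).tolist()) for q in robot.recognise('wrist',l)[:3]])
E
```

```text
[ 0.5399 -0.2223  0.2252] 0.6000566552049458
tray_center []
tray_key [([254.0, 287.0], 0.55, [0.445, -0.209, 0.025])]
lid_center []
lid_key [([394.0, 139.0], 0.9, [0.633, -0.238, 0.018])]
```

View pics/w1.png

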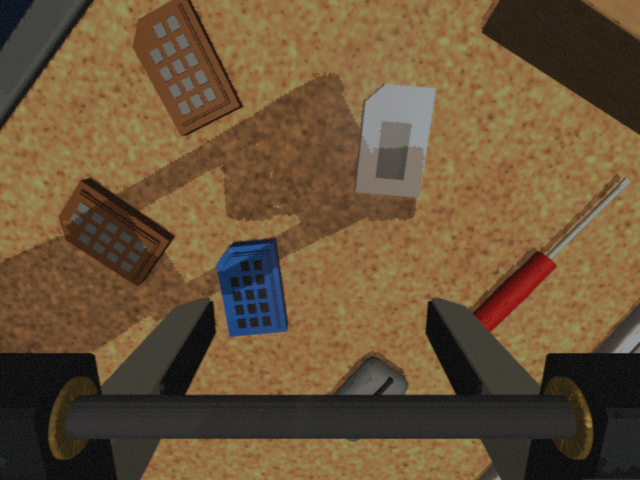

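The wrist view shows the blue tray at (252,288) with its cut corner upper left, and the lid at (396,140), also with its cut corner upper left. Next I'll fit both from this view plus the top and scene views.

```bash
cat > fit1.py <<'E'
from h import *
def masks(p,kind):
    h=cv2.cvtColor(p,cv2.COLOR_RGB2HSV).astype(int)
    if kind=='blue': return (h[...,0]>100)&(h[...,0]<130)&(h[...,1]>120)&(h[...,2]>45)
    if kind=='white': return (h[...,1]<60)&(h[...,2]>60)
    if kind=='black': return (p.max(2)<75)
V={}
for n in ('scene','top'):
    z=np.load(n+'1.npz'); V[n]=(z['p'],z['X'],*cam2world(n))
z=np.load('w1.npz'); V['w1']=(z['p'],z['X'],*cam2world('wrist',z['M']))
def view(n,kind,c,r):
    p,X,K,W=V[n]; m=masks(p,kind)&(np.hypot(X[...,0]-c[0],X[...,1]-c[1])<r); return solid(m),K,W
if __name__=='__main__':
    for nm,kind,model,c,y in (('tray','blue',TRAY,(.438,-.206),.70),('lid','white',LID,(.632,-.243),.52)):
        vs=[view(n,kind,c,.075) for n in ('w1','scene','top')]
        print(nm,[int(v[0].sum()) for v in vs],vs[0][0].nonzero()[0].mean())
        h=.013 if nm=='tray' else .009
        for k in ([0],[1],[2]): print(k,np.round(fit(model,[vs[i] for i in k],[*c,h,y],fixz=h)[0],4), end=' ')
        print('all',np.round(np.r_[fit(model,vs,[*c,h,y])],4) if 0 else [np.round(a,4) for a in fit(model,vs,[*c,h,y])])
    c=(.535,.12)
    vs=[view(n,'black',c,.065) for n in ('scene','top')]
    vs=[v for v in vs]; print('base',[int(v[0].sum()) for v in vs])
    for k in ([0],[1]): print(k,np.round(fit(TRAY,[vs[i] for i in k],[*c,.125,-.17],fixz=.125)[0],4),end=' ')
    print([np.round(a,4) for a in fit(TRAY,vs,[*c,.125,-.17])])
E
time python3 fit1.py
```

```text
tray [5190, 1003, 849] 288.98169556840077
[0] [ 0.4337 -0.21    0.676 ] [1] [ 0.4297 -0.2092  0.7089] [2] [ 0.4359 -0.2074  0.7051] all [array([ 0.4317, -0.2096,  0.0077,  0.7021]), np.float64(0.3333)]
lid [7222, 1275, 910] 139.7928551647743
[0] [ 0.6315 -0.2403  0.5171] [1] [ 0.6277 -0.2401  0.5203] [2] [ 0.6325 -0.2389  0.5176] all [array([ 0.6308, -0.2397,  0.011 ,  0.5172]), np.float64(0.1847)]
base [519, 983]
[0] [ 0.5295  0.1263 -0.2743] [1] [ 0.5316  0.1286 -0.2417] [array([ 0.5305,  0.1284,  0.1219, -0.2451]), np.float64(1.1624)]
real	0m17.936s
user	0m34.586s
sys	0m12.134s
```

Call:
move_arm --deltas '[0.015,-0.022,0,0,0,0.06,1,0.045,-0.07,0,0,0,0.2,1,0.075,-0.118,0,0,0,0.34,1,0.105,-0.165,0,0,0,0.48,1,0.135,-0.21,0,0,0,0.62,1,0.163,-0.252,0,0,0,0.75,1,0.183,-0.283,0,0,0,0.82,1,0.19,-0.294,0,0,0,0.85,1,0.19,-0.294,0,0,0,0.85,1,0.19,-0.294,0,0,0,0.85,1]'

```text
t: 4.25
tool_pos: [0.5312, 0.127, 0.2253]
orientation: [3.117, -0.392, 0.0]
force: [0.1, -0.2, 0.3]
opening: 0.0934
gripper_force: 0.0
```

```bash
python3 - <<'E'
from h import *
M=T(); print(np.round(M[:3,3],4),yaw(M)); p,d,X=shot('wrist'); save('w2.png',p); np.savez('w2.npz',p=p,d=d,M=M,X=X)
for l in ['base_center','base_key','lever_grip','platform_top']:
    print(l,[(np.round(q['uv']).tolist(),round(q['confidence'],2),np.round(X[int(q['uv'][1]),int(q['uv'][0])],3).tolist()) for q in robot.recognise('wrist',l)[:3]])
E
```

```text
[0.5312 0.127  0.2253] -0.25036718891650744
base_center [([539.0, 280.0], 0.81, [0.416, -0.063, 0.026]), ([501.0, 108.0], 0.72, [0.584, -0.047, 0.025]), ([396.0, 372.0], 0.67, [0.351, 0.092, 0.026])]
base_key [([390.0, 373.0], 0.98, [0.351, 0.099, 0.025]), ([505.0, 112.0], 0.93, [0.579, -0.05, 0.024]), ([321.0, 242.0], 0.83, [0.536, 0.125, 0.136])]
lever_grip [([140.0, 309.0], 0.66, [0.53, 0.245, 0.164])]
platform_top [([320.0, 174.0], 0.59, [0.578, 0.116, 0.109])]
```

View pics/w2.png

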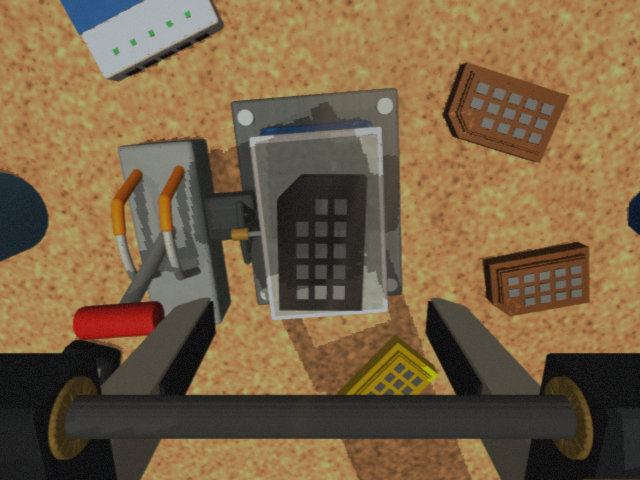

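Wrist view: the black tray is at (322,242), cut corner upper left, on the platform (corners about (250,138), (382,128), (387,312), (272,320)). The red handle is at (118,320), brown trays at (535,280) and (505,112), yellow at (395,372).

```bash
python3 - <<'E'
from fit1 import *
z=np.load('w2.npz'); p,X,M=z['p'],z['X'],z['M']; K,W=cam2world('wrist',M); V['w2']=(p,X,K,W)
for th in (55,65):
    m=(p.max(2)<th)&(np.hypot(X[...,0]-.531,X[...,1]-.128)<.068)&(X[...,2]>.1)
    m=solid(cv2.morphologyEx(m.astype(np.uint8),cv2.MORPH_CLOSE,np.ones((9,9))))
    vs=[(m,K,W)]; cv2.imwrite('pics/m%d.png'%th,m*255)
    print(th,m.sum(),[np.round(a,4) for a in fit(TRAY,vs,[.531,.128,.125,-.25],fixz=.125)],[np.round(a,4) for a in fit(TRAY,vs+[view('top','black',(.535,.12),.065)],[.531,.128,.125,-.25])])
# platform
pm=(X[...,2]>.1)&(X[...,2]<.122)&(np.hypot(X[...,0]-.55,X[...,1]-.12)<.11)
q=X[pm]; print('plat z',np.median(q[:,2]),len(q))
r=cv2.minAreaRect((q[:,:2]*1000).astype(np.float32)); print('plat rect',r)
pl=[np.array([[sx*.07,sy*.046,0] for sx in(-1,1) for sy in(-1,1)])]
pm2=solid((X[...,2]>.1)&(np.hypot(X[...,0]-.55,X[...,1]-.12)<.11))
print('plat fit',[np.round(a,4) for a in fit(pl,[(pm2,K,W)],[.555,.12,.112,-.17],fixz=.112)])
for n in ('w2','top','scene'):
    p,X,K,W=V[n]; h=cv2.cvtColor(p,cv2.COLOR_RGB2HSV).astype(int)
    m=((h[...,0]<8)|(h[...,0]>172))&(h[...,1]>150)&(h[...,2]>60)&(np.hypot(X[...,0]-.53,X[...,1]-.25)<.06)
    q=X[m]; print(n,'handle',len(q),np.round(np.nanmedian(q,0),4),np.round(np.nanpercentile(q,[3,97],axis=0),3).tolist())
    # horizontal axis direction
    v,u=np.nonzero(m); vs_=[]
    # ray through centroid at z=.158
    r=W[:3,:3]@np.linalg.inv(K)@[u.mean(),v.mean(),1]; print('  ray@.158',np.round(W[:3,3]+r*(.158-W[2,3])/r[2],4))
E
```

```text
55 49811.0 [array([0.2802, 0.2581, 0.7174]), np.float64(1.0)] [array([ 0.5348,  0.1364,  0.0518, -0.2527]), np.float64(1.1978)]
65 51693.0 [array([0.2802, 0.2581, 0.7174]), np.float64(1.0)] [array([ 0.5352,  0.1366,  0.0491, -0.2575]), np.float64(1.1916)]
plat z 0.10972536126739149 12016
plat rect ((539.0003662109375, 134.64166259765625), (114.20671844482422, 139.82095336914062), 80.14006805419922)
plat fit [array([0.4308, 0.3623, 0.9538]), np.float64(0.7661)]
w2 handle 2615 [0.5275 0.2615 0.1673] [[0.516, 0.238, 0.159], [0.537, 0.285, 0.17]]
  ray@.158 [0.5241 0.2669 0.158 ]
top handle 195 [0.5247 0.2639 0.1685] [[0.515, 0.241, 0.162], [0.536, 0.289, 0.174]]
  ray@.158 [0.5254 0.2666 0.158 ]
scene handle 173 [0.5244 0.2602 0.1692] [[0.515, 0.235, 0.161], [0.534, 0.284, 0.174]]
  ray@.158 [0.5199 0.2669 0.158 ][ WARN:0@1.314] global loadsave.cpp:1063 imwrite_ Unsupported depth image for selected encoder is fallbacked to CV_8U.
```

```bash
python3 - <<'E'
from fit1 import *
z=np.load('w2.npz'); p,X,M=z['p'],z['X'],z['M']; K,W=cam2world('wrist',M); V['w2']=(p,X,K,W)
roi=np.zeros((480,640),bool); roi[120:330,225:425]=1
g=p.max(2); zz=X[...,2]
print('dark',np.percentile(g[190:300,285:360],[5,20,50,80]),'mat',np.percentile(g[180:300,372:380],[20,50,80]))
for th in (45,55,65):
    m=(g<th)&roi&(zz>.1)&(zz<.16)&(np.hypot(X[...,0]-.531,X[...,1]-.128)<.07)
    m=solid(m)
    vs=[(m,K,W)]; vt=view('top','black',(.535,.12),.065)
    print(th,m.sum(),[np.round(a,4) for a in fit(TRAY,vs,[.531,.128,.125,-.25],fixz=.125)],[np.round(a,4) for a in fit(TRAY,vs+[vt],[.531,.128,.125,-.25])])
pm=roi&(zz>.1)&(zz<.16); q=X[pm&(zz<.118)]
print('plat z',np.median(q[:,2]),cv2.minAreaRect((X[pm][:,:2]*1000).astype(np.float32)))
pl=[np.array([[sx*.07,sy*.046,0] for sx in(-1,1) for sy in(-1,1)])]
print('plat fit',[np.round(a,4) for a in fit(pl,[(solid(pm),K,W)],[.545,.123,.112,-.17],fixz=.112)])
o=p.copy()
for x in ([.531,.128,.125,-.25],):
    s=sil(TRAY,x,K,W)
o[m>0.5,0]=255; cs,_=cv2.findContours((s>.5).astype(np.uint8),0,1); cv2.drawContours(o,cs,-1,(0,255,0),1)
cs,_=cv2.findContours((solid(pm)>.5).astype(np.uint8),0,1); cv2.drawContours(o,cs,-1,(255,255,0),1)
save('dbg.png',cv2.resize(o[100:340,210:440],None,fx=2.4,fy=2.4))
E
```

```text
dark [30. 35. 44. 68.] mat [ 91.   98.  133.2]
45 6465.0 [array([ 0.5313,  0.1302, -0.2224]), np.float64(0.8138)] [array([ 0.5333,  0.1334,  0.0742, -0.2827]), np.float64(0.436)]
55 9696.0 [array([ 0.5311,  0.1271, -0.2552]), np.float64(0.2136)] [array([ 0.5307,  0.1282,  0.1194, -0.2544]), np.float64(0.2874)]
65 11382.0 [array([ 0.5312,  0.1269, -0.2476]), np.float64(0.0343)] [array([ 0.5314,  0.1274,  0.123 , -0.2609]), np.float64(0.1224)]
plat z 0.10971970225344008 ((539.0003662109375, 134.64166259765625), (114.20671844482422, 139.82095336914062), 80.14006805419922)
plat fit [array([ 0.5373,  0.1244, -0.1702]), np.float64(0.0508)]
```

View pics/dbg.png

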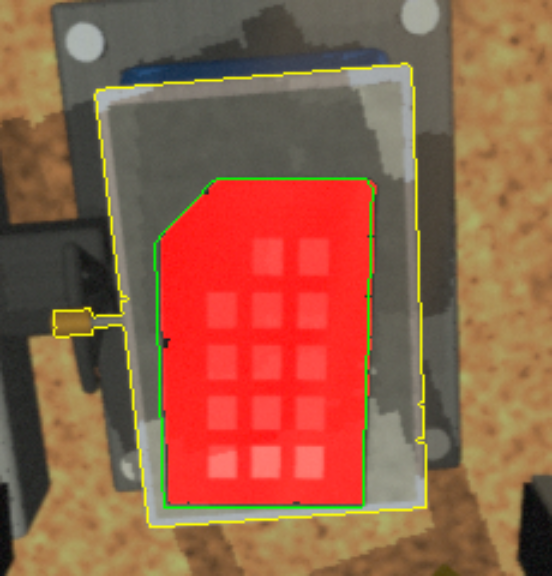

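Base fit: (0.5312, 0.127, 0.125), yaw -0.25, which the outline overlay confirms. Now a close look at the blue tray from the same relative pose, so that calibration errors cancel.

Call:
move_arm --deltas '[0,0.025,0,0,0,-0.06,1,-0.002,0.08,0,0,0,-0.22,1,-0.004,0.135,0,0,0,-0.38,1,-0.006,0.19,0.02,0,0,-0.54,1,-0.008,0.245,0.05,0,0,-0.7,1,-0.01,0.295,0.08,0,0,-0.84,1,-0.011,0.33,0.1,0,0,-0.92,1,-0.011,0.35,0.112,0,0,-0.94,1,-0.011,0.35,0.112,0,0,-0.94,1,-0.011,0.35,0.112,0,0,-0.94,1]'

```text
t: 5.75
tool_pos: [0.4341, -0.2082, 0.1138]
orientation: [2.957, 1.061, 0.001]
force: [0.1, 0.9, 0.5]
opening: 0.0927
gripper_force: 0.0
```

```bash
cat > look.py <<'E'
import sys
from fit1 import *
def look(n,kind,model,x0,dz=None):
    M=T(); p,d,X=shot('wrist'); save(n+'.png',p); np.savez(n+'.npz',p=p,d=d,M=M,X=X)
    K,W=cam2world('wrist',M); roi=np.zeros((480,640),bool); roi[:345,217:428]=1
    m=masks(p,kind)&roi&(np.hypot(X[...,0]-x0[0],X[...,1]-x0[1])<.075)
    m=solid(m); x,e=fit(model,[(m,K,W)],x0,fixz=x0[2])
    o=p.copy(); cs,_=cv2.findContours((sil(model,np.r_[x[:2],x0[2],x[2]],K,W)>.5).astype(np.uint8),0,1); o[m>.5,0]=255; cv2.drawContours(o,cs,-1,(0,255,0),1)
    save(n+'d.png',cv2.resize(o[100:360,200:440],None,fx=2.2,fy=2.2))
    q=X[m>.5]; print(n,'pix',int(m.sum()),'fit',np.round(x,4),'err',round(e,3),'z pct',np.round(np.nanpercentile(q[:,2],[10,50,90]),4))
    print('TCP',np.round(M[:3,3],4),'yaw',round(yaw(M),4)); return M,x
E
python3 - <<'E'
from look import *
M,x=look('w3','blue',TRAY,[.4335,-.2095,.013,.69])
print(delta(M,pose(x[0],x[1],.014,x[2])))
E
```

```text
w3 pix 7685 fit [ 0.43   -0.2088  0.8181] err 0.512 z pct [0.0167 0.0246 0.0259]
TCP [ 0.4341 -0.2082  0.1138] yaw 0.689
[-0.0036, -0.0022, 0.0998, 0.0004, -0.0004, -0.1291]
```

View pics/w3d.png

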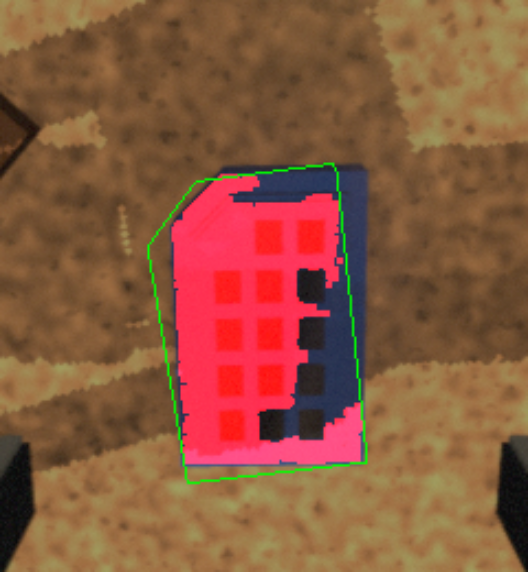

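The shaded blue (right part of the tray) was dropped from the mask, so I'll refit the same picture with a blue-over-red test.

```bash
sed -i "s/if kind=='blue': return .*/if kind=='blue': return p[...,2].astype(int)>p[...,0].astype(int)+5/" fit1.py
cat >> look.py <<'E'
def refit(n,kind,model,x0):
    z=np.load(n+'.npz'); p,X,M=z['p'],z['X'],z['M']; K,W=cam2world('wrist',M); roi=np.zeros((480,640),bool); roi[:345,217:428]=1
    m=solid(masks(p,kind)&roi&(np.hypot(X[...,0]-x0[0],X[...,1]-x0[1])<.075)); x,e=fit(model,[(m,K,W)],x0,fixz=x0[2])
    print(n,int(m.sum()),np.round(x,4),round(e,3)); return M,x
E
python3 - <<'E'
from look import *
M,x=refit('w3','blue',TRAY,[.4335,-.2095,.013,.69])
print(delta(M,pose(x[0],x[1],.014,x[2])))
vs=[view(n,'blue',(.4335,-.2085),.07) for n in ('w1','top')]+[]
z=np.load('w3.npz'); 
print([np.round(a,4) for a in fit(TRAY,vs,[*x[:2],.013,x[2]])])
E
```

```text
w3 11359 [ 0.434  -0.2102  0.7012] 0.03
[-0.0013, 0.0014, 0.0998, 0.0003, -0.0004, -0.0122]
[array([ 0.4344, -0.2093,  0.0124,  0.7081]), np.float64(0.0918)]
```

Tray: (0.434, -0.210), yaw 0.70, centre height 12.4 mm from two views against 13 mm given. Descending to grasp.

Call:
move_arm --deltas '[-0.001,0.001,0.03,0,0,-0.012,1,-0.001,0.001,0.065,0,0,-0.012,1,-0.001,0.001,0.09,0,0,-0.012,1,-0.001,0.001,0.099,0,0,-0.012,1,-0.001,0.001,0.099,0,0,-0.012,1,-0.001,0.001,0.099,0,0,-0.012,0.5,-0.001,0.001,0.099,0,0,-0.012,0.5,-0.001,0.001,0.099,0,0,-0.012,0.4,-0.001,0.001,0.099,0,0,-0.012,0.4,-0.001,0.001,0.099,0,0,-0.012,0.4]' --squeeze 15

```text
t: 7.05
tool_pos: [0.4336, -0.2098, 0.0143]
orientation: [-2.95, -1.08, -0.0]
force: [-0.5, 0.1, -0.2]
opening: 0.0474
gripper_force: 0.0
```

The opening of 47 mm with no grip force is suspicious for a 60 mm part. I'll look before doing anything else.

```bash
python3 - <<'E'
from h import *
s=robot.read_state(); print(s['opening'],s['gripper_force'],s['force'])
p,d,X=shot('wrist'); a=p; p2,d2,X2=shot('scene')
save('w4.png',np.hstack([cv2.resize(a,(400,300)),cv2.resize(p2[250:370,150:310],(400,300),interpolation=cv2.INTER_CUBIC)]))
E
```

```text
0.047417333551480395 0.0 [-0.48748249  0.13604096 -0.18429924]
```

View pics/w4.png

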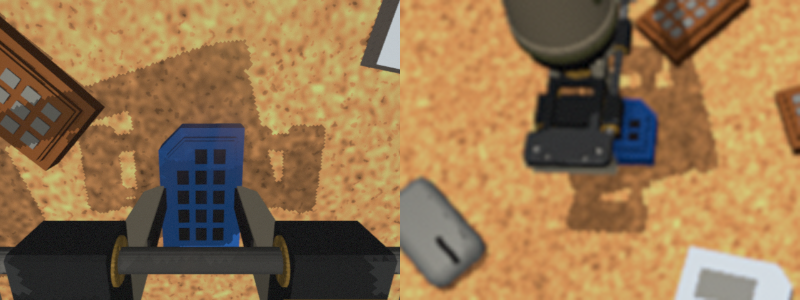

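The fingers straddle the tray at the centre, with tips at cols ~160 and 245 against tray edges at 160 and 243 (left half). I'll let them close further.

Call:
move_arm --deltas '[0,0,0,0,0,0,0.2,0,0,0,0,0,0,0.2,0,0,0,0,0,0,0.2]' --squeeze 15

```text
t: 7.52
tool_pos: [0.4336, -0.2098, 0.0142]
orientation: [-2.95, -1.08, 0.0]
force: [0.2, 0.2, 0.1]
opening: 0.0191
gripper_force: 0.0
```

```bash
python3 - <<'E'
from h import *
s=robot.read_state(); print(s['opening'],s['gripper_force'],s['force'])
p,d,X=shot('wrist'); np.savez('w5.npz',p=p,d=d,M=T(),X=X)
save('w5.png',p[150:450,100:540])
# depth of finger pixels and their world pos
for (v,u) in [(330,262),(330,390),(345,255),(345,400),(300,320),(360,320)]: print(u,v,d[v,u],np.round(X[v,u],4))
E
```

```text
0.01907649516050527 0.0 [0.19854848 0.1994709  0.129734  ]
262 330 0.15205215 [ 0.4271 -0.1875  0.0556]
390 330 0.215414 [ 0.4411 -0.2509 -0.0014]
255 345 0.14183785 [ 0.4265 -0.1868  0.0663]
400 345 0.21777962 [ 0.4381 -0.2608 -0.0012]
320 300 0.1826268 [ 0.4392 -0.205   0.0243]
320 360 0.19051962 [ 0.4167 -0.224   0.0251]
```

View pics/w5.png

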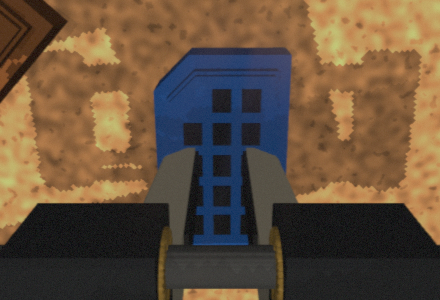

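```bash
python3 - <<'E'
from h import *
print(robot.tips_ahead)
z=np.load('w5.npz'); d,X,M=z['d'],z['X'],z['M']
Ti=np.linalg.inv(M)
for (v,u) in [(298,280),(300,278),(304,275),(304,285),(310,270),(320,270),(300,360),(304,365),(310,370),(320,372)]:
    print(u,v,round(float(d[v,u]),4),'world',np.round(X[v,u],4),'tool',np.round(Ti[:3,:3]@X[v,u]+Ti[:3,3],4))
E
```

```text
0.011
280 298 0.1812 world [ 0.4291 -0.1908  0.0253] tool [ 0.0088 -0.0175 -0.0111]
278 300 0.1824 world [ 0.4274 -0.1908  0.0245] tool [ 0.0075 -0.0185 -0.0103]
275 304 0.1733 world [ 0.4288 -0.1892  0.0333] tool [ 0.0096 -0.0188 -0.0191]
285 304 0.1746 world [ 0.4311 -0.1927  0.0322] tool [ 0.0091 -0.0147 -0.018 ]
270 310 0.1685 world [ 0.4276 -0.1883  0.0384] tool [ 0.0093 -0.0203 -0.0242]
270 320 0.1605 world [ 0.428  -0.1892  0.0469] tool [ 0.009  -0.0193 -0.0327]
360 300 0.1782 world [ 0.4517 -0.2169  0.0284] tool [ 0.0092  0.0171 -0.0142]
365 304 0.1731 world [ 0.4531 -0.2178  0.0335] tool [ 0.0097  0.0187 -0.0193]
370 310 0.1683 world [ 0.4538 -0.2192  0.0386] tool [ 0.0094  0.0202 -0.0244]
372 320 0.1596 world [ 0.4537 -0.2189  0.0477] tool [ 0.0095  0.0199 -0.0335]
```

```bash
python3 - <<'E'
from h import *
for n in ('w1','w3'):
    z=np.load(n+'.npz'); d,X,M=z['d'],z['X'],z['M']; Ti=np.linalg.inv(M)
    Q=X@Ti[:3,:3].T+Ti[:3,3]
    m=(np.abs(Q[...,0])<.03)&(np.abs(np.abs(Q[...,1])-.055)<.02)&(Q[...,2]<.05)&(Q[...,2]>-.05)
    q=Q[m]; print(n,len(q),np.round(np.percentile(q[:,2],[50,90,98,99.5,100]),4))
E
```

```text
w1 5472 [-0.0351 -0.0186 -0.0137 -0.0123 -0.0107]
w3 5478 [-0.0351 -0.0186 -0.0137 -0.0124 -0.0113]
```

Both free-air views put the visible fingertips at tool z = -0.011, which is 11 mm behind the reported TCP rather than ahead of it. That fits the fingers having slid over the tray's top at about 26 mm. I'll rise, open, and go down again in small steps while watching the force.

Call:
move_arm --deltas '[0,0,-0.01,0,0,0,0.2,0,0,-0.025,0,0,0,1,0,0,-0.025,0,0,0,1,0,0,-0.025,0,0,0,1,0,0,-0.025,0,0,0,1,0,0,-0.025,0,0,0,1,0,0,-0.025,0,0,0,1,0,0,-0.025,0,0,0,1]'

```text
t: 8.57
tool_pos: [0.4336, -0.2098, 0.0391]
orientation: [-2.95, -1.08, 0.0]
force: [-0.3, 0.3, 0.3]
opening: 0.0842
gripper_force: 0.0
```

```bash
python3 - <<'E'
from look import *
p,d,X=shot('wrist'); M=T(); np.savez('w6.npz',p=p,d=d,M=M,X=X)
Ti=np.linalg.inv(M); Q=X@Ti[:3,:3].T+Ti[:3,3]
m=(np.abs(Q[...,0])<.03)&(np.abs(np.abs(Q[...,1])-.055)<.02)&(Q[...,2]<.05)&(Q[...,2]>-.05)&(X[...,2]>.02)
print('tips tool z',np.percentile(Q[m][:,2],[98,99.8]),robot.read_state()['opening'])
K,W=cam2world('wrist',M)
mm=masks(p,'blue')&(np.hypot(X[...,0]-.434,X[...,1]+.21)<.075)&(X[...,2]<.035); mm[:,:200]=0; mm[:,440:]=0
mm=solid(mm); v,u=np.nonzero(mm); print('mask',v.min(),v.max(),u.min(),u.max(),int(mm.sum()))
vis=np.ones_like(mm); vis[345:]=0
x,e=fit(TRAY,[(mm,K,W)],[.434,-.21,.013,.70],fixz=.013); print(np.round(x,4),e,delta(M,pose(x[0],x[1],-.008,x[2])))
E
```

```text
tips tool z [-0.01365401 -0.01193705] 0.08791179636524159
mask 190 367 262 382 19863
[ 0.4342 -0.21    0.7079] 0.02780576359829538 [0.0003, 0.0006, 0.0472, -0.0002, 0.0, -0.0061]
```

The tray has not moved. Now probing downward.

Call:
move_arm --deltas '[0,0,0.012,0,0,-0.006,1,0,0,0.024,0,0,-0.006,1,0,0,0.029,0,0,-0.006,1,0,0,0.032,0,0,-0.006,1]'

```text
t: 9.12
tool_pos: [0.4332, -0.2095, 0.0065]
orientation: [-2.946, -1.088, 0.001]
force: [0.6, -0.6, 0.4]
opening: 0.0929
gripper_force: 0.0
```

Call:
move_arm --deltas '[0,0,0.003,0,0,0,1,0,0,0.006,0,0,0,1]'

```text
t: 9.38
tool_pos: [0.4339, -0.21, 0.0014]
orientation: [2.946, 1.089, 0.001]
force: [-0.6, -0.3, -0.8]
opening: 0.093
gripper_force: 0.0
```

Call:
move_arm --deltas '[0,0,0.003,0,0,0,1,0,0,0.005,0,0,0,1,0,0,0.005,0,0,0,1]'

```text
t: 9.75
tool_pos: [0.4335, -0.2097, -0.0039]
orientation: [-2.947, -1.089, 0.0]
force: [-0.3, 0.5, -0.5]
opening: 0.0933
gripper_force: 0.0
```

There is no contact at TCP z = -0.004, so the tips really do sit about 22 mm higher than stated. Three mm more, then close.

Call:
move_arm --deltas '[0,0,0.003,0,0,0,1,0,0,0.003,0,0,0,0.5,0,0,0.003,0,0,0,0.5,0,0,0.003,0,0,0,0.5,0,0,0.003,0,0,0,0.5,0,0,0.003,0,0,0,0.5,0,0,0.003,0,0,0,0.5]' --squeeze 15

```text
t: 10.62
tool_pos: [0.4337, -0.2099, -0.0067]
orientation: [2.947, 1.089, 0.0]
force: [0.1, -0.1, 0.1]
opening: 0.0598
gripper_force: 15.0
```

Call:
move_arm --deltas '[0,0,-0.01,0,0,0,0.5,0,0,-0.04,0,0,0,0.5,0.01,-0.007,-0.09,0,0,0.03,0.5,0.035,-0.023,-0.135,0,0,0.12,0.5,0.075,-0.049,-0.165,0,0,0.25,0.5,0.12,-0.079,-0.172,0,0,0.4,0.5,0.165,-0.108,-0.172,0,0,0.55,0.5,0.21,-0.138,-0.172,0,0,0.7,0.5,0.25,-0.164,-0.172,0,0,0.83,0.5,0.28,-0.184,-0.172,0,0,0.92,0.5,0.293,-0.193,-0.172,0,0,0.955,0.5,0.293,-0.193,-0.172,0,0,0.955,0.5]'

```text
t: 12.12
tool_pos: [0.5306, 0.1283, 0.1654]
orientation: [3.118, -0.384, -0.001]
force: [0.6, -0.7, -1.5]
opening: 0.0598
gripper_force: 15.0
```

```bash
python3 - <<'E'
from look import *
p,d,X=shot('wrist'); M=T(); s=robot.read_state(); np.savez('w7.npz',p=p,d=d,M=M,X=X); save('w7.png',p)
print(np.round(M[:3,3],4),yaw(M),s['opening'],s['gripper_force'],s['force'],s['wrist_torque'])
print(delta(M,pose(.5312,.127,.1245,-.2476)))
E
```

```text
[0.5305 0.1274 0.1654] -0.24524914055848207 0.059490202340558525 14.9993547052145 [-1.05894845  0.64624202 -1.7491751 ] [ 0.04596567  0.03935817 -0.01531609]
[0.0008, 0.0002, 0.0409, 0.0004, 0.0003, 0.0024]
```

View pics/w7.png

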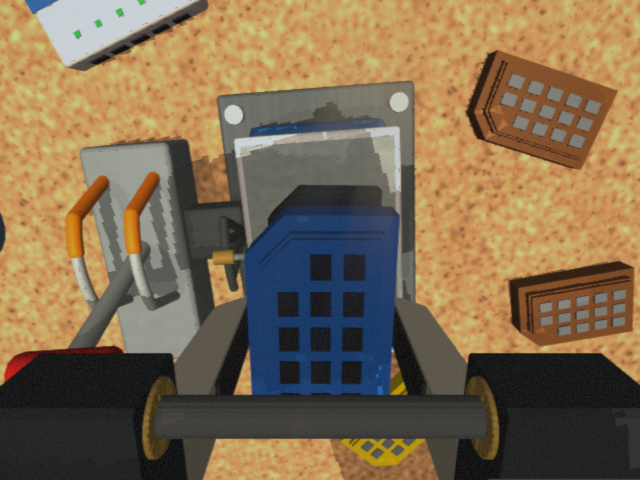

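The view shows the blue tray in the hand at (322,300), cut corner upper left, exactly over the black tray's edge behind it at (330,200). From the same picture I'll check for slip by fit.

```bash
cat >> look.py <<'E'
def inhand(n,x0,kind='blue',model=TRAY,zlo=.16,cut=300):
    z=np.load(n+'.npz'); p,X,M=z['p'],z['X'],z['M']; K,W=cam2world('wrist',M)
    m=masks(p,kind)&(X[...,2]>zlo)&(np.hypot(X[...,0]-x0[0],X[...,1]-x0[1])<.075); m[:,:235]=0; m[:,410:]=0
    m=solid(m); m[cut:]=0
    def f(v):
        s=sil(model,np.r_[v[:2],x0[2],v[2]],K,W); s[cut:]=0; return np.abs(s-m).sum()/m.sum()
    v=np.array([x0[0],x0[1],x0[3]]); 
    r=minimize(f,v,method='Nelder-Mead',options=dict(initial_simplex=np.r_[[v],v+np.diag([.004,.004,.05])],xatol=5e-5,fatol=5e-5,maxfev=300))
    Ti=np.linalg.inv(M); print(n,int(m.sum()),np.round(r.x,4),round(r.fun,4),'in tool',np.round(Ti[:3,:3]@np.r_[r.x[:2],x0[2]]+Ti[:3,3],4),'dyaw',round(r.x[2]-yaw(M),4))
E
python3 - <<'E'
from look import *
inhand('w7',[.5305,.1274,.1851,-.245])
E
```

```text
w7 13296 [ 0.5309  0.1276 -0.2511] 0.0136 in tool [ 0.0004 -0.0003 -0.0197] dyaw -0.0059
```

No slip. Lowering onto the black tray.

Call:
move_arm --deltas '[0.0005,0,0.015,0,0,0.003,0.5,0.0005,0,0.028,0,0,0.003,0.5,0.0005,0,0.034,0,0,0.003,0.5,0.0005,0,0.037,0,0,0.003,0.5,0.0005,0,0.038,0,0,0.003,0.5]'

```text
t: 12.8
tool_pos: [0.5313, 0.1271, 0.1272]
orientation: [-3.117, 0.392, 0.0]
force: [-0.1, -0.2, -0.4]
opening: 0.0599
gripper_force: 15.0
```

Call:
move_arm --deltas '[0,0,0.001,0,0,0,0.5,0,0,0.002,0,0,0,0.5,0,0,0.003,0,0,0,0.5,0,0,0.003,0,0,0,0.5]'

```text
t: 13.3
tool_pos: [0.5312, 0.1272, 0.1242]
orientation: [3.117, -0.392, -0.0]
force: [0.0, -0.1, -1.4]
opening: 0.0597
gripper_force: 15.0
```

Call:
move_arm --deltas '[0,0,0.0005,0,0,0,0.5,0,0,0.001,0,0,0,0.5]'

```text
t: 13.55
tool_pos: [0.5313, 0.1272, 0.1232]
orientation: [3.117, -0.392, 0.0]
force: [-0.5, 0.2, -0.9]
opening: 0.0599
gripper_force: 15.0
```

Call:
move_arm --deltas '[0,0,0.0005,0,0,0,0.5,0,0,0.0005,0,0,0,0.5]'

```text
t: 13.8
tool_pos: [0.5313, 0.1272, 0.1227]
orientation: [3.117, -0.392, -0.0]
force: [0.2, 0.1, -1.2]
opening: 0.0598
gripper_force: 15.0
```

Call:
move_arm --deltas '[0,0,0.0005,0,0,0,0.5,0,0,0.0005,0,0,0,0.5]'

```text
t: 14.05
tool_pos: [0.5313, 0.1272, 0.1225]
orientation: [-3.117, 0.392, -0.0]
force: [-1.5, -0.2, 1.3]
opening: 0.0601
gripper_force: 15.0
```

Call:
move_arm --deltas '[0,0,0.0005,0,0,0,0.5,0,0,0.0005,0,0,0,0.5]'

```text
t: 14.3
tool_pos: [0.5313, 0.1272, 0.1224]
orientation: [3.117, -0.392, 0.0]
force: [-4.3, -0.8, 5.1]
opening: 0.0599
gripper_force: 15.0
```

Firm contact at the seated height (TCP 0.1225 against 0.1233 expected). I'll relax the press, open and rise to the looking pose.

Call:
move_arm --deltas '[0,0,-0.0007,0,0,0,0.5,0,0,-0.0007,0,0,0,0.7,0,0,-0.0007,0,0,0,0.8,0,0,-0.0007,0,0,0,0.85,0,0,-0.0007,0,0,0,0.9,0,0,-0.006,0,0,0,1,0,0,-0.03,0,0,0,1,0,0,-0.07,0,0,0,1,0,0,-0.105,0,0,0,1,0,0,-0.12,0,0,0,1,0,0,-0.12,0,0,0,1,0,0,-0.12,0,0,0,1]'

```text
t: 15.8
tool_pos: [0.5305, 0.1271, 0.2399]
orientation: [3.116, -0.392, -0.004]
force: [0.9, -0.2, -0.4]
opening: 0.093
gripper_force: 0.0
```

```bash
cat >> look.py <<'E'
def stack(n,ztop):
    "fit the top part on the lift; base below is dark"
    M=T(); p,d,X=shot('wrist'); np.savez(n+'.npz',p=p,d=d,M=M,X=X); print('TCP',np.round(M[:3,3],4),yaw(M)); return p,X,M
E
python3 - <<'E'
from look import *
p,X,M=stack('w8',0); K,W=cam2world('wrist',M)
roi=np.zeros((480,640),bool); roi[:350,230:415]=1; roi&=np.hypot(X[...,0]-.531,X[...,1]-.127)<.075
m=solid(masks(p,'blue')&roi&(X[...,2]>.13)&(X[...,2]<.18))
x,e=fit(TRAY,[(m,K,W)],[.5312,.127,.143,-.25],fixz=.143); print('blue',int(m.sum()),np.round(x,4),round(e,3))
q=X[m>.5]; print('blue z',np.round(np.percentile(q[:,2],[10,50,90]),4))
ref=np.load('w2.npz'); q=ref['X'][190:300,290:355,2]; print('black z before',np.round(np.percentile(q,[10,50,90]),4))
# base+tray union
B=[b-[0,0,.009]for b in TRAY]; U=[np.r_[TRAY[0]-[0,0,.018],TRAY[0]],TRAY[1]]
m2=solid(((masks(p,'blue')&(X[...,2]>.13))|(p.max(2)<65))&roi&(X[...,2]>.11)&(X[...,2]<.18))
x2,e2=fit(U,[(m2,K,W)],[.5312,.127,.143,-.25],fixz=.143); print('union',int(m2.sum()),np.round(x2,4),round(e2,3))
E
```

```text
TCP [0.5305 0.1271 0.2399] -0.2502223276263522
blue 11832 [ 0.5316  0.1271 -0.2503] 0.019
blue z [nan nan nan]
black z before [nan nan nan]
union 11992 [ 0.5313  0.1272 -0.2505] 0.024
```

Blue tray seated: (0.5316, 0.1271), yaw -0.250, against base (0.5312, 0.127), yaw -0.248. On to the lid.

Call:
move_arm --deltas '[0.012,0.02,0,0,0,-0.04,1,0.035,0.062,0,0,0,-0.14,1,0.062,0.11,0,0,0,-0.26,1,0.09,0.158,0.01,0,0,-0.38,1,0.118,0.206,0.03,0,0,-0.5,1,0.145,0.254,0.06,0,0,-0.61,1,0.168,0.295,0.09,0,0,-0.7,1,0.183,0.321,0.115,0,0,-0.75,1,0.189,0.331,0.13,0,0,-0.767,1,0.189,0.331,0.13,0,0,-0.767,1,0.189,0.331,0.13,0,0,-0.767,1]'

```text
t: 17.23
tool_pos: [0.6329, -0.2391, 0.1128]
orientation: [3.037, 0.803, 0.001]
force: [0.5, 1.2, 0.3]
opening: 0.0931
gripper_force: 0.0
```

```bash
python3 - <<'E'
from look import *
a=np.load('w8.npz')['X'][200:300,290:355,2]; b=np.load('w2.npz')['X'][200:300,290:355,2]
print('z med blue',np.nanmedian(a),'black before',np.nanmedian(b))
X=np.load('top1.npz')['X']; q=X[(X[...,0]>.6)&(X[...,1]<-.15)&(X[...,1]>-.5)&(X[...,2]>.06)]; print('box',np.round(np.nanpercentile(q,[1,99],axis=0),3))
M,x=look('w9','white',LID,[.6315,-.2403,.009,.517])
print(delta(M,pose(x[0],x[1],-.007,x[2])))
v=[view('top','white',(.6315,-.24),.07)]; z=np.load('w9.npz')
K,W=cam2world('wrist',z['M']); V['w9']=(z['p'],z['X'],K,W)
m=view('w9','white',x[:2],.07); m[0][:,:217]=0;m[0][:,428:]=0
print([np.round(a,4) for a in fit(LID,[view('w1','white',x[:2],.07),m],[*x[:2],.009,x[2]])])
E
```

```text
z med blue 0.1543243066130641 black before 0.13640296211523895
box [[ 0.754 -0.477  0.067]
 [ 0.924 -0.234  0.136]]
w9 pix 11263 fit [ 0.6304 -0.2406  0.518 ] err 0.041 z pct [0.0159 0.0168 0.0178]
TCP [ 0.6329 -0.2391  0.1128] yaw 0.5172
[-0.0031, -0.0, 0.1198, 0.0005, -0.0008, -0.0008]
[array([ 0.6312, -0.2406,  0.0067,  0.5137]), np.float64(0.0618)]
```

The blue top is now 17.9 mm above the black top, so it is fully seated. The box starts at x=0.754, which is clear. Descending on the lid, with a fine correction halfway.

Call:
move_arm --deltas '[-0.002,0,0.03,0,0,0,1,-0.002,0,0.06,0,0,0,1,-0.002,0,0.08,0,0,0,1,-0.002,0,0.085,0,0,0,1,-0.002,0,0.085,0,0,0,1]'

```text
t: 17.9
tool_pos: [0.6312, -0.2412, 0.0276]
orientation: [3.037, 0.803, 0.001]
force: [-0.6, 0.1, -0.2]
opening: 0.0931
gripper_force: 0.0
```

```bash
python3 - <<'E'
from h import *
M=T(); print(np.round(M[:3,3],4),yaw(M),delta(M,pose(.6307,-.2405,-.007,.517)))
E
```

```text
[ 0.6312 -0.2412  0.0276] 0.5170749737592608 [-0.0001, -0.0009, 0.0346, 0.0007, -0.0006, 0.0001]
```

Call:
move_arm --deltas '[0,-0.0005,0.015,0,0,0,1,0,-0.0005,0.028,0,0,0,1,0,-0.0005,0.0345,0,0,0,1,0,-0.0005,0.0345,0,0,0,1,0,-0.0005,0.0345,0,0,0,0.5,0,-0.0005,0.0345,0,0,0,0.5,0,-0.0005,0.0345,0,0,0,0.5,0,-0.0005,0.0345,0,0,0,0.5,0,-0.0005,0.0345,0,0,0,0.5,0,-0.0005,0.0345,0,0,0,0.5]' --squeeze 12

```text
t: 19.15
tool_pos: [0.6306, -0.2409, -0.0075]
orientation: [3.037, 0.803, 0.001]
force: [-0.1, 1.1, 2.6]
opening: 0.06
gripper_force: 12.0
```

Call:
move_arm --deltas '[0,0,-0.01,0,0,0,0.5,0,0,-0.045,0,0,0,0.5,0.003,-0.011,-0.1,0,0,0.02,0.5,0.012,-0.045,-0.15,0,0,0.09,0.5,0.025,-0.095,-0.185,0,0,0.2,0.5,0.039,-0.15,-0.1925,0,0,0.32,0.5,0.053,-0.205,-0.1925,0,0,0.44,0.5,0.067,-0.26,-0.1925,0,0,0.56,0.5,0.08,-0.31,-0.1925,0,0,0.66,0.5,0.09,-0.347,-0.1925,0,0,0.73,0.5,0.096,-0.369,-0.1925,0,0,0.767,0.5,0.096,-0.369,-0.1925,0,0,0.767,0.5]'

```text
t: 20.65
tool_pos: [0.5311, 0.1288, 0.1852]
orientation: [-3.117, 0.388, -0.0]
force: [0.4, -0.9, -0.1]
opening: 0.0599
gripper_force: 12.0
```

Call:
move_arm --deltas '[0,0,0,0,0,0,0.5,0,0,0,0,0,0,0.5]'

```text
t: 20.9
tool_pos: [0.5318, 0.1264, 0.1848]
orientation: [3.117, -0.393, 0.0]
force: [0.2, -0.6, -1.5]
opening: 0.06
gripper_force: 12.0
```

```bash
python3 - <<'E'
from look import *
p,X,M=stack('w10',0); s=robot.read_state(); print(s['opening'],s['gripper_force'],s['force'])
z=M[2,3]+.0165
for cut in (300,280): inhand('w10',[M[0,3],M[1,3],z,yaw(M)],'white',LID,zlo=.17,cut=cut)
print(delta(M,pose(.5316,.1271,.140,-.250)))
E
```

```text
TCP [0.5318 0.1264 0.1848] -0.25105537731360694
0.060030962628516475 11.999363154172897 [ 0.0689645   0.54913443 -0.86527205]
w10 13470 [ 0.5326  0.1263 -0.2485] 0.0099 in tool [ 0.0008 -0.0001 -0.0165] dyaw 0.0025
w10 10445 [ 0.5326  0.1263 -0.2487] 0.0073 in tool [ 0.0008 -0.0001 -0.0165] dyaw 0.0024
[-0.0004, -0.0006, 0.0448, 0.0002, -0.0001, -0.0011]
```

The lid is held straight, 0.8 mm forward in the hand. Corrected descent.

Call:
move_arm --deltas '[-0.001,-0.0005,0.015,0,0,0,0.5,-0.001,-0.0005,0.029,0,0,0,0.5,-0.001,-0.0005,0.036,0,0,0,0.5,-0.001,-0.0005,0.039,0,0,0,0.5,-0.001,-0.0005,0.041,0,0,0,0.5,-0.001,-0.0005,0.043,0,0,0,0.5]'

```text
t: 21.7
tool_pos: [0.5311, 0.1282, 0.1421]
orientation: [-3.117, 0.392, -0.001]
force: [-1.3, 0.1, -1.4]
opening: 0.0597
gripper_force: 12.0
```

Call:
move_arm --deltas '[0,0,0.0005,0,0,0,0.5,0,0,0.001,0,0,0,0.5,0,0,0.001,0,0,0,0.5]'

```text
t: 22.08
tool_pos: [0.5308, 0.1282, 0.1408]
orientation: [-3.117, 0.392, -0.0]
force: [0.1, -0.2, -0.5]
opening: 0.06
gripper_force: 12.0
```

Call:
move_arm --deltas '[0,0,0.0005,0,0,0,0.5,0,0,0.001,0,0,0,0.5,0,0,0.001,0,0,0,0.5]'

```text
t: 22.45
tool_pos: [0.5308, 0.1281, 0.1398]
orientation: [3.117, -0.392, 0.0]
force: [-0.4, -0.7, -0.9]
opening: 0.0598
gripper_force: 12.0
```

Call:
move_arm --deltas '[0,0.0005,0.0005,0,0,0,0.5,0,0.0005,0.0005,0,0,0,0.5]'

```text
t: 22.7
tool_pos: [0.5308, 0.128, 0.1396]
orientation: [-3.116, 0.392, -0.001]
force: [-0.4, 3.0, 1.9]
opening: 0.0599
gripper_force: 12.0
```

Call:
move_arm --deltas '[0,0,0.0005,0,0,0,0.5,0,0,0.0005,0,0,0,0.5]'

```text
t: 22.95
tool_pos: [0.5308, 0.128, 0.1394]
orientation: [-3.117, 0.392, -0.001]
force: [-3.4, 1.7, 6.0]
opening: 0.06
gripper_force: 12.0
```

Call:
move_arm --deltas '[0,0,0.0005,0,0,0,0.5,0,0,0.0005,0,0,0,0.5]'

```text
t: 23.2
tool_pos: [0.5309, 0.128, 0.1394]
orientation: [-3.117, 0.392, -0.001]
force: [-3.8, 2.3, 8.1]
opening: 0.0599
gripper_force: 12.0
```

Seated: contact at TCP 0.1395, against about 0.140 expected. Relax the press, release, rise and check.

Call:
move_arm --deltas '[0,0,-0.001,0,0,0,0.5,0,0,-0.0012,0,0,0,0.7,0,0,-0.0012,0,0,0,0.8,0,0,-0.0012,0,0,0,0.85,0,0,-0.0012,0,0,0,0.9,0,0,-0.006,0,0,0,1,0,0,-0.03,0,0,0,1,0,0,-0.07,0,0,0,1,0,0,-0.105,0,0,0,1,0,0,-0.12,0,0,0,1,0,0,-0.12,0,0,0,1,0,0,-0.12,0,0,0,1]'

```text
t: 24.7
tool_pos: [0.5299, 0.1275, 0.2563]
orientation: [3.116, -0.392, -0.004]
force: [0.8, -0.0, -0.5]
opening: 0.0931
gripper_force: 0.0
```

```bash
cat > chk.py <<'E'
from look import *
def chk(n,ztop,blue=True):
    p,X,M=stack(n,0); K,W=cam2world('wrist',M)
    h=np.hypot(X[...,0]-.531,X[...,1]-.127)<.075
    m=solid(masks(p,'white')&h&(X[...,2]>ztop-.02)&(X[...,2]<ztop+.02))
    x,e=fit(LID,[(m,K,W)],[.5316,.127,ztop-.009,-.25],fixz=ztop-.009); print('lid',int(m.sum()),np.round(x,4),round(e,3),'z top',round(float(np.nanmedian(X[m>.5][:,2])),4))
    return p,X,M
if __name__=='__main__':
    p,X,M=chk('w11',.166)
    # pivot frame from platform
    yl=-.17; print('lift x axis',np.cos(yl),np.sin(yl))
E
python3 chk.py
```

```text
TCP [0.5299 0.1275 0.2563] -0.2502187899234711
lid 11974 [ 0.532   0.1274 -0.2501] 0.02 z top 0.164
lift x axis 0.9855847669095608 -0.16918234906699603
```

Lid at (0.532, 0.1274), yaw -0.250, top at stack height, so the stack is complete. Now to behind the lever with closed fingers: lateral first, staying high.

Call:
move_arm --deltas '[-0.015,-0.025,0,0,0,-0.02,0.5,-0.04,-0.07,0,0,0,-0.05,0,-0.062,-0.108,0,0,0,-0.08,0,-0.0726,-0.1265,0,0,0,-0.08,0,-0.0726,-0.1265,0,0,0,-0.08,0,-0.0726,-0.1265,0,0,0,-0.08,0,-0.0726,-0.1265,0,0,0,-0.08,0,-0.0726,-0.1265,0,0,0,-0.08,0]'

```text
t: 25.75
tool_pos: [0.4919, 0.2674, 0.2582]
orientation: [3.13, -0.269, -0.0]
force: [0.1, 0.3, -0.9]
opening: 0.0173
gripper_force: 0.0
```

```bash
python3 - <<'E'
from look import *
p,X,M=stack('w12',0); print(robot.read_state()['opening'])
Ti=np.linalg.inv(M); h=cv2.cvtColor(p,cv2.COLOR_RGB2HSV).astype(int)
near=np.hypot(X[...,0]-.54,X[...,1]-.262)<.08
red=((h[...,0]<6)|(h[...,0]>174))&(h[...,1]>150)&(h[...,2]>50)&near&(X[...,2]>.12)
q=X[red]; print('handle',len(q),np.round(np.median(q,0),4),np.round(np.percentile(q,[2,98],axis=0),4).tolist())
r=cv2.minAreaRect((q[:,:2]*1000).astype(np.float32)); print(r)
org=(h[...,0]>6)&(h[...,0]<16)&(h[...,1]>190)&near&(X[...,2]>.03); q=X[org]; print('orange',len(q),np.round(np.percentile(q,[2,98],axis=0),4).tolist())
Q=X@Ti[:3,:3].T+Ti[:3,3]
for r0 in (-.012,-.06,-.075,-.09,-.1):
    m=(np.abs(Q[...,2]-r0)<.004)&(np.abs(Q[...,0])<.06)&(np.abs(Q[...,1])<.12)
    if m.sum(): print(r0,int(m.sum()),'x',np.round(np.percentile(Q[m][:,0],[1,99]),3),'y',np.round(np.percentile(Q[m][:,1],[1,99]),3))
E
```

```text
TCP [0.4919 0.2674 0.2582] -0.17141814326364588
0.013615644359421142
handle 2140 [0.5263 0.2632 0.1678] [[0.5146, 0.2396, 0.1608], [0.5365, 0.2868, 0.17]]
((524.91552734375, 263.7980651855469), (50.638877868652344, 19.601953506469727), 80.07600402832031)
orange 380 [[0.5342, 0.2639, 0.0556], [0.6105, 0.2789, 0.1607]]
-0.012 151 x [0.002 0.01 ] y [-0.017  0.016]
-0.06 777 x [-0.003  0.01 ] y [-0.023  0.022]
-0.075 496 x [-0.008  0.01 ] y [-0.013  0.013]
-0.09 271 x [-0.009  0.006] y [-0.011  0.01 ]
-0.1 2320 x [-0.001  0.037] y [-0.07   0.037]
```

```bash
python3 - <<'E'
from look import *
z=np.load('w2.npz'); p,X=z['p'],z['X']; h=cv2.cvtColor(p,cv2.COLOR_RGB2HSV).astype(int)
m=(h[...,0]>6)&(h[...,0]<16)&(h[...,1]>190); m[:, :105]=0; m[:,190:]=0; m[:160]=0; m[240:]=0
q=X[m]; print(len(q),np.round(np.nanpercentile(q,[1,25,50,75,99],axis=0),3).tolist())
s=X[160:300,110:190]; print('rail area z max', np.nanpercentile(s[...,2],[50,90,99]))
E
```

```text
940 [[0.565, 0.227, 0.052], [0.588, 0.231, 0.069], [0.596, 0.263, 0.084], [0.601, 0.266, 0.096], [0.611, 0.27, 0.103]]
rail area z max [0.04991558 0.10217601 0.13890047]
```

Rails top out at 0.10 m, so tips at 0.148 clear them. Descend and push.

Call:
move_arm --deltas '[0,0,0.03,0,0,0,0,0,0,0.075,0,0,0,0,0,0,0.11,0,0,0,0,0,0,0.121,0,0,0,0,0,0,0.121,0,0,0,0,0.01,0,0.121,0,0,0,0,0.018,0,0.121,0,0,0,0,0.026,0,0.121,0,0,0,0]'

```text
t: 26.8
tool_pos: [0.5182, 0.2644, 0.139]
orientation: [-3.129, 0.267, -0.001]
force: [-3.6, 0.7, 4.7]
opening: 0.0005
gripper_force: 2.3
```

Call:
move_arm --deltas '[0.007,0,0,0,0,0,0,0.014,0,0,0,0,0,0,0.02,0,0,0,0,0,0,0.026,0,0,0,0,0,0]'

```text
t: 27.3
tool_pos: [0.5423, 0.2599, 0.138]
orientation: [-3.13, 0.266, 0.003]
force: [-11.2, 1.2, 9.8]
opening: 0.0002
gripper_force: 5.2
```

The ridge is met (about 11 N). Pushing through it.

Call:
move_arm --deltas '[0.007,0,0,0,0,0,0,0.014,0,0,0,0,0,0,0.02,0,0,0,0,0,0,0.026,0,0,0,0,0,0,0.029,0,0,0,0,0,0]'

```text
t: 27.92
tool_pos: [0.572, 0.2541, 0.137]
orientation: [3.13, -0.268, 0.0]
force: [0.3, -0.3, 0.2]
opening: 0.0006
gripper_force: 0.0
```

The force dropped to zero, so it has snapped. Back off, rise, and look.

Call:
move_arm --deltas '[-0.015,0,0,0,0,0,0,-0.03,0,-0.01,0,0,0,0,-0.035,0,-0.05,0,0,0,0,-0.04,0,-0.1,0,0,0,0.5,-0.04,0.01,-0.12,0,0,0,1,-0.04,0.05,-0.12,0,0,0.03,1,-0.04,0.1,-0.12,0,0,0.07,1,-0.04,0.13,-0.12,0,0,0.08,1,-0.04,0.135,-0.12,0,0,0.08,1,-0.04,0.135,-0.12,0,0,0.08,1,-0.04,0.135,-0.12,0,0,0.08,1]'

```text
t: 29.3
tool_pos: [0.509, 0.129, 0.2569]
orientation: [-3.117, 0.39, 0.001]
force: [0.6, -0.4, 0.3]
opening: 0.0759
gripper_force: 0.0
```

```bash
python3 - <<'E'
from chk import *
p,X,M=chk('w13',.131)
h=cv2.cvtColor(p,cv2.COLOR_RGB2HSV).astype(int)
near=np.hypot(X[...,0]-.58,X[...,1]-.255)<.1
red=((h[...,0]<6)|(h[...,0]>174))&(h[...,1]>150)&(h[...,2]>50)&near&(X[...,2]>.12)
q=X[red]; c=cv2.minAreaRect((q[:,:2]*1000).astype(np.float32)); print('handle',len(q),c)
d=np.array(c[0])/1000-[.5252,.2638]; print('moved along lift x',d@[np.cos(-.172),np.sin(-.172)])
K,W=cam2world('wrist',M); zz=X[...,2]
hh=np.hypot(X[...,0]-.54,X[...,1]-.124)<.08
m=hh&(zz>.06)&(zz<.085); print('platform z',np.nanmedian(zz[m]),int(m.sum()), 'old height pts',int((hh&(zz>.105)&(zz<.114)).sum()))
b=solid(masks(p,'blue')&hh&(zz>.09)&(zz<.125)) if (masks(p,'blue')&hh&(zz>.09)&(zz<.125)).sum()>50 else None
print('blue visible',None if b is None else int(b.sum()))
# others: compare with the first top/scene views
for n in ('top','scene'):
    p2,d2=robot.read_camera(n); 
    for l in ('mouse','switch','mug','drive','microphone','screwdriver','lever_grip'):
        print(n,l,[(np.round(q['uv']).astype(int).tolist(),round(q['confidence'],2)) for q in robot.recognise(n,l)[:1]])
E
```

```text
TCP [0.509  0.129  0.2569] -0.24921050395662878
lid 10104 [ 0.5316  0.1275 -0.2489] 0.012 z top 0.1298
handle 2707 ((603.7078247070312, 248.59860229492188), (52.21616744995117, 21.221567153930664), 80.66505432128906)
moved along lift x 0.07995116464486023
platform z 0.07526168176068843 7645 old height pts 1
blue visible None
top mouse [([482, 296], 0.81)]
top switch [([243, 173], 0.73)]
top mug [([162, 216], 0.73)]
top drive [([327, 151], 0.85)]
top microphone [([166, 294], 0.93)]
top screwdriver [([502, 217], 0.97)]
top lever_grip [([219, 216], 0.69)]
scene mouse [([160, 342], 0.58)]
scene switch [([163, 343], 0.69)]
scene mug [([454, 166], 0.62)]
scene drive [([406, 331], 0.94)]
scene microphone [([396, 140], 0.95)]
scene screwdriver [([206, 422], 0.97)]
scene lever_grip [([413, 188], 0.66)]
```

The platform is down, the lid is 34 mm lower at the same xy and yaw, the handle has moved 80 mm into float, and the other things show no shift. Handing in.

```bash
python3 -c "
from plant import robot
print(robot.close_job())"
```

```text
the job is handed in; nothing more can be done
None
```

The blue tray and white lid are seated square on the black tray, the lever is in float, the platform is down on its stop with the stack standing on it, and the job was handed in at about 30 s of the 69 s allowed.

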